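# Fit a relay in the tester's drawer and shut it

### The job

Plug the taller of the two relays all the way down into the rectangular socket in the tester's open drawer, then push the drawer home until it clicks in at its detent, with the relay still fully seated. Leave the low relay, the small steel block and the round tin where they stand.

Things in the scene. Friction and masses are not known exactly. Their poses are not given: they have to be found in the camera images.
- tall_relay: The taller relay: light grey case 42 (x) x 30 (y) x 38 mm high on a black plug foot 32 (x) x 20 (y) mm, 12 mm long, its lowest 5 mm tapering to 28 x 16 mm. Stands on its foot on the bench, left or right of the tester. Origin: centre of the foot's underside; z up; case from z = 12 to 50 mm. About 80 g. It fits the socket either way round (half a turn about z).
- low_relay: The other relay, which does not fit: a low square light grey case 46 x 46 x 20 mm on a black square foot 26 x 26 x 12 mm, stands on the bench on the other side of the tester. Origin: centre of the foot's underside, z up. Leave it alone.
- gauge_block: Plain steel block 20 x 30 x 24 mm, loose on the bench; origin at the centre of its underside. Leave it alone.
- swab_tin: Round light tin, 66 mm across, 40 mm high, loose on the bench; origin at the centre of its underside. Leave it alone.
- tester: Grey relay tester fixed to the bench: housing 140 (x) x 136 (y) x 89 mm high, its open front looking along its own -x (towards the robot), with the drawer in it. Origin: centre of its underside, z up; housing from x = -70 to 70 mm. The front opening is 124 mm wide, its upper edge 83 mm above the bench (a seated relay's top is at 72 mm).
- drawer (a joint): Drawer opening in m: 0 home, 0.11 fully out, along the tester's -x. Friction 1.5 N, damping 6 N s/m; in the last 10 mm a sprung detent adds a hump of about 5 N, then from 0.0045 draws the drawer to its stop at 0. Under 15 N shuts it. Side walls (100 mm apart outside) reach 28 mm above the bench; front panel 136 mm wide, 8 mm thick, 6 to 62 mm above the bench.
- socket_mouth (a point): Centre of the mouth of the rectangular hole in the black socket block (60 (x) x 46 (y) mm) in the drawer, at the block's top face, 34 mm above the bench; axes as the tester's; at x = -30 mm - drawer opening in the tester's frame. Hole 33.5 (x) x 21.5 (y) mm, 14 mm deep: fully in, the relay's case rests on the block, its origin 12 mm below this point. Front panel 42 mm in front.
- drawer_lip (a point): Centre of the front face of the black pull lip (50 mm wide, 8 mm high, standing 8 mm out) at the top of the drawer's front panel, 58 mm above the bench; moves with the drawer; at x = -88 mm - drawer opening in the tester's frame. Push here, along the tester's +x, to shut the drawer.
Things that resemble listed ones, but are neither listed nor needed, are in the scene too. Leave any blue or turquoise look-alike of the tall_relay alone. Of the things shaped like the tester, the grey one is meant.

How it is judged:
On the way, in this order (a step that is already met when the one before it is completed fails the run):
1. the tall relay is fully down in the socket while the drawer is still open by more than 50 mm (z of tall_relay in the frame of socket_mouth below -0.01 m and horizontal distance between tall_relay and socket_mouth below 0.004 m and angle between tall_relay's own z axis and vertical below 0.08 rad and angle between the x axis of tall_relay and the x axis of socket_mouth, either way round below 0.12 rad and value of joint drawer above 0.05 m), for 0.2 s.
2. the drawer is home past its detent with the relay seated (z of tall_relay in the frame of socket_mouth below -0.01 m and horizontal distance between tall_relay and socket_mouth below 0.004 m and angle between tall_relay's own z axis and vertical below 0.08 rad and angle between the x axis of tall_relay and the x axis of socket_mouth, either way round below 0.12 rad and value of joint drawer below 0.003 m), for 0.2 s.
At the end, for the whole second after the job is handed in: Tall relay at rest in the socket (origin 10 mm or more below the mouth, within 4 mm sideways, square within 0.12 rad, upright within 0.08 rad); drawer within 3 mm of home; low relay, steel block and tin within 30 mm of their places and 0.2 rad of upright (all of step 2 and linear speed of tall_relay below 0.02 m/s and distance of each of low_relay, gauge_block, swab_tin from where it was at the start of the episode below 0.03 m and angle between each of low_relay, gauge_block, swab_tin's own z axis and vertical below 0.2 rad); the robot touches nothing.
It fails at once if the low relay is moved by more than 30 mm or tipped over (distance of low_relay from where it was at the start of the episode above 0.03 m or angle between low_relay's own z axis and vertical above 0.5 rad).
It fails at once if the steel block is moved by more than 30 mm or tipped over (distance of gauge_block from where it was at the start of the episode above 0.03 m or angle between gauge_block's own z axis and vertical above 0.5 rad).
It fails at once if the tin is moved by more than 30 mm or tipped over (distance of swab_tin from where it was at the start of the episode above 0.03 m or angle between swab_tin's own z axis and vertical above 0.5 rad).
It also fails if it takes over 54 s, if anything falls off the work surface, if the arm or the gripper's body presses on something with over 40 N, if the wrist force passes 120 N, or if a joint passes its speed limit or range.

### The arm

A 7-joint arm with a two-finger parallel gripper is mounted at the origin on the work surface; the furniture and walls round the work are solid. World frame = base frame: x ahead of the robot, y to its left, z up, the work surface at z = 0. Lengths are in m, angles in rad, forces in N, time in s.
With the tool pointing down it reaches from about 0.4 to 0.85 m from the base axis. Payload 10.4 kg.
Tool frame: the origin (TCP) lies at the very end of the fingers, on their centre line; the grasp point (between the pads) lies 19 mm behind it; z points along the fingers, y is the line along which they close (so a half turn about z gives the same grasp; the last joint's range is limited). The gripper opens to 85 mm and grips with 20 to 120 N. Pads are 22 mm wide; open, the fingers measure 114 mm over their backs; the gripper's body (76 mm by 85 mm) begins 54 mm behind the grasp point. The pads swing forward as they close: fully open they stand 13 mm farther back than shut.
Start: joints at [1.165, 0.332, -0.065, 1.46, 0.022, 1.35, -0.088], TCP at [0.233, -0.58, 0.231] pointing down, gripper open.
Joint ranges: [-2.6, 2.6], [-0.5, 2.12], [-1.47, 1.34], [0.16, 2.42], [-1.27, 4.41], [0.06, 2.06], [-2.6, 2.6]. Speed limits (rad/s): [2.22, 2.22, 2.79, 2.79, 3.14, 3.14, 3.14].

### API

Orientations are given as a unit quaternion [x, y, z, w].
In Python, from workcell import manip, vision, order gives the robot as it stands. The module is installed in compiled form; this text tells all that it offers.
- The arm moves only by the tool move_arm, never from a script. Its argument "motion" is a list of rows, each a list of 3 entries, a list of its own where there are three numbers: the shift along the tool's x, y, z scaled (see below), then the turn, a rotation vector about the tool's x, y, z scaled (see below), then the opening, from -1 (shut) to 1 (fully open). In form: [[[dx, dy, dz], [wx, wy, wz], hand], ...]. A call has 1 to 12 rows; each row shifts and turns the commanded pose from where the row before left it, along the tool's axes as they then stand; what a row does not reach is not made up. The controller multiplies each number of a shift by 0.75 m and each number of a turn by pi/4 rad. A row lasts 1/10 s, in which the tool goes at most 50 mm and 8.59 degrees, less where a joint would pass 70% of its speed; a pose out of reach is approached as far as the arm can. A call with a number of a shift or a turn outside -1 to 1 is refused whole. A call with a gripper value outside its range is refused whole. The fingers move at their own pace and stop on an object; "newtons" is the grip in N (left out, the last holds). Time passes only in rows, so rows that do not move let the fingers close. It gives the time, the measured TCP pose, the force, the opening and the grip force at its end, in the units of the state.
- manip.get_obs(): the state, without advancing time (a new reading comes with each control period).
- vision.camera(name): name is "scene" or "top" or "wrist"; returns a dict with "pixels" (384x512x3 uint8, red, green, blue), "fx", "fy", "cx", "cy" (pixels), "R" (3x3) and "t" (3): a world point X has camera coordinates R X + t. Camera axes: x right, y down, z forward; pixel columns grow to the right and rows downward; lengths in m; the calibration is good to about 2 mm. A picture is of the moment at which its call begins. There is no depth.
- order.hand_in(): hands the job in; it is judged then, once.
The state is a dict: "clock": time; "joint_pos": joint angles; "joint_velocities": joint speeds; "tau": joint torques, N m; "position": TCP position; "ee_rot": TCP orientation; "ft_force": force on the tool from outside, world axes, zero at the start; "torque": the same for the moment, N m; "grip_width": opening from 0.0 (shut) to 1.0 (fully open); "grasp_force": force on a finger pad.
Only numpy, scipy, OpenCV 4.12 (cv2) and the standard library are available. Lean on these libraries where they do the work, as an engineer would, in place of code of your own. Each camera call takes 0.05 s, during which the arm holds its last target. There are 200 camera calls.

## Working session

There is one attempt and no reset: what is moved stays moved. The work goes in short steps, Python scripts to look and compute and a tool call to move; the robot and the scene stay as the last step left them, time stands still between calls to the robot, and variables do not carry over. Pictures are saved under pics/ and viewed, at most 10 in all, crops included, and the job is handed in when it is done.

Besides the shell and the picture viewer there is one more tool, called after "Request:" by a JSON object that holds its "name" and its "arguments", one argument or row to a line. move_arm: Moves the arm, as the interface text tells. Its arguments: {"type":"object","properties":{"motion":{"type":"array"},"newtons":{"type":"number"}},"required":["motion"]}

```bash
mkdir -p pics; cat > h.py <<'E'
import numpy as np, cv2
from workcell import manip, vision, order
def snap(n,f=None):
    c=vision.camera(n)
    if f: cv2.imwrite('pics/'+f,cv2.cvtColor(c['pixels'],cv2.COLOR_RGB2BGR))
    return c
def ray(c,uv,z):
    R=np.array(c['R']);t=np.array(c['t']);o=-R.T@t
    d=R.T@np.array([(uv[0]-c['cx'])/c['fx'],(uv[1]-c['cy'])/c['fy'],1])
    return o+d*(z-o[2])/d[2]
def proj(c,X):
    p=np.array(c['R'])@np.array(X)+np.array(c['t']);return [c['fx']*p[0]/p[2]+c['cx'],c['fy']*p[1]/p[2]+c['cy']]
E
python3 - <<'E'
from h import *
import pickle
np.set_printoptions(precision=3,suppress=True)
C={}
for n in('top','scene'):
    C[n]=snap(n,n+'0.png');c=C[n];print(n,c['fx'],np.array(c['R']),-np.array(c['R']).T@c['t'])
pickle.dump(C,open('c0.pkl','wb'))
print(manip.get_obs())
E
```

```text
top 396.2259800059091 [[-0.027 -1.    -0.014]
 [-0.997  0.028 -0.071]
 [ 0.071  0.012 -0.997]] [ 0.45  -0.021  1.255]
scene 423.02753894668524 [[-0.695 -0.719 -0.016]
 [-0.501  0.5   -0.706]
 [ 0.515 -0.483 -0.708]] [0.02  0.511 0.808]
{'clock': 0.1, 'joint_pos': array([ 1.165,  0.333, -0.065,  1.461,  0.022,  1.35 , -0.089]), 'joint_velocities': array([ 0.   , -0.001, -0.   , -0.002,  0.   , -0.   ,  0.001]), 'tau': array([  0.002, -62.675,   0.05 , -39.243,   0.016,   0.007,  -0.   ]), 'position': array([ 0.233, -0.579,  0.231]), 'ee_rot': array([ 0.982,  0.19 , -0.   , -0.001]), 'ft_force': array([-0.147,  0.445, -0.864]), 'torque': array([0.058, 0.017, 0.036]), 'grasp_force': 0.0, 'grip_width': 1.0005012313874109}
```

View pics/top0.png

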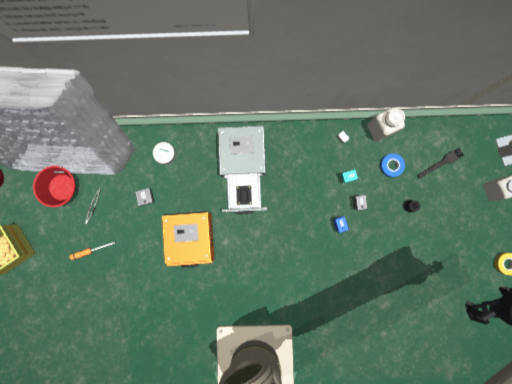

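View pics/scene0.png

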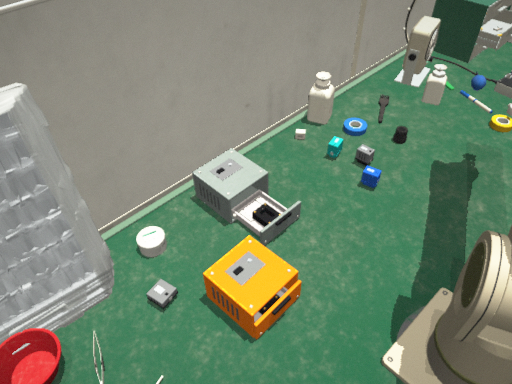

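The top view shows the grey tester at (242,150) with its drawer at (243,190) and the tall relay at (361,202), between the turquoise (349,176) and blue (341,224) look-alikes. The low relay is at (144,197), the tin at (163,153), and the steel block probably at (343,137). The scene view agrees: relay (365,155), drawer socket (266,213).

```bash
python3 - <<'E'
from h import *
import pickle
C=pickle.load(open('c0.pkl','rb'))
a=cv2.cvtColor(C['top']['pixels'],cv2.COLOR_RGB2BGR)
b=cv2.cvtColor(C['scene']['pixels'],cv2.COLOR_RGB2BGR)
p=cv2.resize(a[120:220,210:270],(360,600),interpolation=cv2.INTER_CUBIC)
q=cv2.resize(a[160:240,325:380],(412,600),interpolation=cv2.INTER_CUBIC)
cv2.imwrite('pics/crop1.png',np.hstack([p,q]))
c=C['top']
print('relay top',ray(c,(361,202),.05),'tester top',ray(c,(242,148),.089),'lip',ray(c,(244,210),.062),'sock',ray(c,(243,191),.034),'sw' ,ray(c,(163,153),.04),ray(c,(144,197),.032),ray(c,(343,137),.024))
E
```

```text
relay top [ 0.48418509 -0.33499271  0.05      ] tester top [0.65312342 0.02017968 0.089     ] lip [0.46937508 0.01982296 0.062     ] sock [0.52851684 0.02239089 0.034     ] sw [0.65315491 0.26752884 0.04      ] [0.51850935 0.33001738 0.032     ] [ 0.6900178  -0.29496346  0.024     ]
```

View pics/crop1.png

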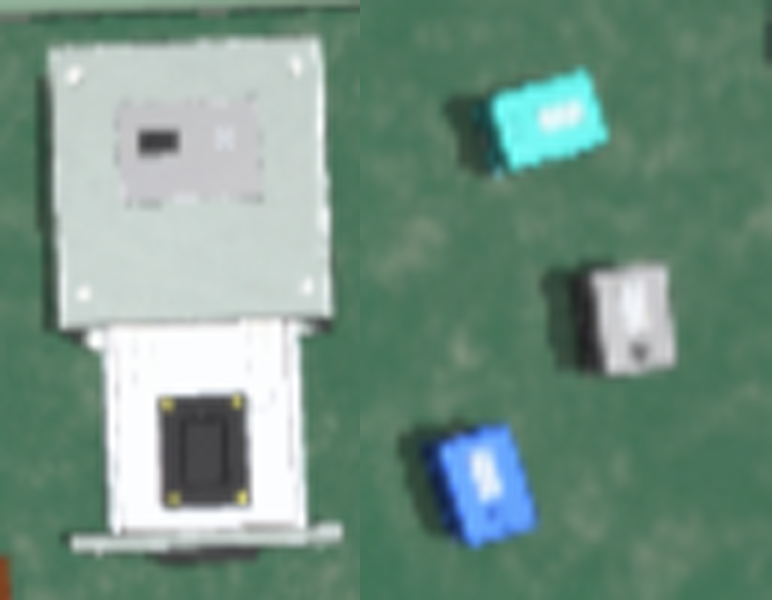

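The crop shows the drawer and socket (hole near crop (203,452)) aligned with world x to within about 0.03 rad. The grey tall relay at crop (632,318) has its long axis nearly along world x. I'll move above it for a wrist view.

Request:
{"name": "move_arm", "arguments": {
  "motion": [
    [[0.054,-0.0223,0],[0,0,0],1],
    [[0.054,-0.0223,0],[0,0,0],1],
    [[0.054,-0.0223,0],[0,0,0],1],
    [[0.054,-0.0223,0],[0,0,0],1],
    [[0.054,-0.0223,0],[0,0,0],1],
    [[0.054,-0.0223,0],[0,0,0],1],
    [[0.054,-0.0223,0],[0,0,0],1],
    [[0.054,-0.0223,0],[0,0,0],1],
    [[0,0,0],[0,0,0.175],1],
    [[0,0,0],[0,0,0.175],1],
    [[0,0,0],[0,0,0.175],1],
    [[0,0,0],[0,0,0],1]
  ]
}}

```text
clock: 1.3
position: [0.4839, -0.3345, 0.2309]
ee_rot: [1.0, -0.016, -0.0, -0.0]
ft_force: [-0.1, -0.2, -0.2]
grip_width: 0.998
grasp_force: 0.0
```

```bash
python3 - <<'E'
from h import *
c=snap('wrist','w1.png');R=np.array(c['R']);print(c['fx'],R,-R.T@c['t']);o=manip.get_obs();print(o['position'],o['ee_rot'])
print(proj(c,[.484,-.335,.05]))
E
```

```text
286.25372134787466 [[-3.11129152e-02 -9.99515875e-01 -4.13887328e-05]
 [-9.44251987e-01  2.93790833e-02  3.27910133e-01]
 [-3.27750167e-01  1.02413215e-02 -9.44708920e-01]] [ 0.56696239 -0.33659778  0.37355432]
[ 0.48392706 -0.33448674  0.23100922] [ 9.99912172e-01 -1.32500636e-02 -2.71732111e-04 -1.02586617e-04]
[np.float64(260.38264218393766), np.float64(167.48977401198087)]
```

View pics/w1.png

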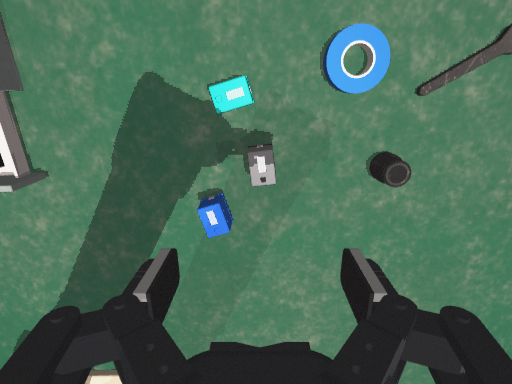

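The wrist view shows the grey relay's top face centred near (262,170), with its +x side the darker strip at row 150. Turquoise is at (231,94), blue at (214,215). Next I measure the top face by mask.

```bash
cat >> h.py <<'E'
def face(c,roi,z,lo,hi=256):
    x0,x1,y0,y1=roi
    k=4;im=cv2.resize(c['pixels'][y0:y1,x0:x1],None,fx=k,fy=k,interpolation=cv2.INTER_CUBIC)
    h=cv2.cvtColor(im,cv2.COLOR_RGB2HSV)
    m=((h[...,1]<60)&(h[...,2]>=lo)&(h[...,2]<hi)).astype(np.uint8)
    m=cv2.morphologyEx(m,cv2.MORPH_CLOSE,np.ones((13,13)))
    cs=max(cv2.findContours(m,0,2)[0],key=cv2.contourArea)
    p=np.array([ray(c,((u+.5)/k-.5+x0,(v+.5)/k-.5+y0),z)[:2] for u,v in cs[:,0]])
    r=cv2.minAreaRect((p*1000).astype(np.float32)); return r,m
E
python3 - <<'E'
from h import *
import pickle
np.set_printoptions(precision=1,suppress=True)
c=snap('wrist');g=cv2.cvtColor(c['pixels'],cv2.COLOR_RGB2HSV)
print(g[138:192:2,262,2],g[138:192:2,262,1]);print(g[175,240:284:2,2],g[175,240:284:2,1])
for lo in (80,100,120,140): print(lo,face(c,(242,285,135,195),.05,lo)[0])
C=pickle.load(open('c0.pkl','rb'))
for lo in (100,120,140): print('top',lo,face(C['top'],(348,375,188,215),.05,lo)[0])
E
```

```text
[ 72  71  72  77 150  67  74 104 104 157 236 236 236 237 242 243 242 210
 181 171  60  60 128 166 115 118 118] [67 79 89 50 19  8  7  7  5  5  3  3  3  2  1  2  1  6  8  7  9 13  8  3
 93 95 95]
[120 117 118 117 121 131 178 178 177 178 178 179 181 181 181 182 183 162
 116 119 118 114] [ 85  89  93  85  86   4   6   6   6   6   6   6   7   6   6   6   7   9
  84  79  95 103]
80 ((484.6416015625, -336.9856872558594), (41.481502532958984, 51.237144470214844), 72.72639465332031)
100 ((483.4793395996094, -342.680419921875), (41.64778137207031, 43.05066680908203), 4.223158836364746)
120 ((481.01104736328125, -336.78509521484375), (37.45526885986328, 29.578020095825195), 4.965558052062988)
140 ((480.87713623046875, -336.57269287109375), (36.60081100463867, 28.550060272216797), 4.987515926361084)
top 100 ((485.1033020019531, -333.9624328613281), (38.08241271972656, 50.37983703613281), 89.41045379638672)
top 120 ((485.2987976074219, -336.84588623046875), (49.25279998779297, 33.134666442871094), 3.9773104190826416)
top 140 ((484.5109558105469, -336.29779052734375), (46.74441146850586, 30.819238662719727), 3.194262742996216)
```

Request:
{"name": "move_arm", "arguments": {
  "motion": [
    [[-0.0013,0.003,0],[0,0,-0.142],1],
    [[0,0,0.0467],[0,0,0],1],
    [[0,0,0.0467],[0,0,0],1],
    [[0,0,0.0467],[0,0,0],1],
    [[0,0,0.0467],[0,0,0],1],
    [[0,0,0.0467],[0,0,0],1],
    [[0,0,0.0467],[0,0,0],1],
    [[0,0,0],[0,0,0],1],
    [[0,0,0],[0,0,0],-1],
    [[0,0,0],[0,0,0],-1],
    [[0,0,0],[0,0,0],-1],
    [[0,0,0],[0,0,0],-1]
  ],
  "newtons": 40
}}

```text
clock: 2.6
position: [0.4838, -0.3374, 0.0228]
ee_rot: [0.999, 0.041, 0.001, 0.001]
ft_force: [-2.2, 0.1, 13.7]
grip_width: 0.345
grasp_force: 40.1
```

Request:
{"name": "move_arm", "arguments": {
  "motion": [
    [[0,0,0],[0,0,0],-1],
    [[0,0,0],[0,0,0],-1],
    [[0,0,0],[0,0,0],-1],
    [[0,0,0],[0,0,0],-1]
  ]
}}

```text
clock: 3.0
position: [0.4838, -0.3374, 0.0228]
ee_rot: [0.999, 0.041, 0.001, 0.001]
ft_force: [-1.4, 1.8, 7.0]
grip_width: 0.348
grasp_force: 39.6
```

Request:
{"name": "move_arm", "arguments": {
  "motion": [
    [[0,0,-0.02],[0,0,0],-1],
    [[0,0,-0.05],[0,0,0],-1],
    [[0,0,-0.065],[0,0,0],-1],
    [[0,0,-0.065],[0,0,0],-1],
    [[0,-0.06,-0.065],[0,0,0],-1],
    [[-0.001,-0.06,0],[0,0,0],-1],
    [[-0.001,-0.06,0],[0,0,0],-1],
    [[-0.001,-0.06,0],[0,0,0],-1],
    [[-0.001,-0.06,0],[0,0,0],-1],
    [[-0.001,-0.06,0],[0,0,0],-1],
    [[-0.001,-0.06,0],[0,0,0],-1],
    [[0,-0.06,0],[0,0,0.13],-1]
  ]
}}

```text
clock: 4.2
position: [0.4493, 0.0123, 0.2091]
ee_rot: [1.0, -0.01, 0.001, 0.001]
ft_force: [1.4, -0.0, -0.2]
grip_width: 0.344
grasp_force: 40.0
```

Request:
{"name": "move_arm", "arguments": {
  "motion": [
    [[0,0,0],[0,0,0],-1],
    [[0,0,0],[0,0,0],-1]
  ]
}}

```text
clock: 4.4
position: [0.4498, 0.0112, 0.2089]
ee_rot: [1.0, -0.008, 0.001, 0.001]
ft_force: [1.2, -0.2, -0.9]
grip_width: 0.344
grasp_force: 40.0
```

```bash
python3 - <<'E'
from h import *
import pickle
c=snap('wrist');o=manip.get_obs();print(o['position'],o['ee_rot'],o['grip_width'],o['ft_force'])
t=snap('top');s=snap('scene');pickle.dump(dict(wrist=c,top=t,scene=s,o=o),open('c1.pkl','wb'))
b=lambda x:cv2.cvtColor(x,cv2.COLOR_RGB2BGR)
cv2.imwrite('pics/w2.png',b(c['pixels']))
E
```

```text
[0.44994251 0.0099809  0.20860683] [ 9.99954774e-01 -9.49171820e-03  3.97769083e-04  4.46481078e-04] 0.3434622643422664 [-0.28481884 -0.48268018 -0.8561153 ]
```

View pics/w2.png

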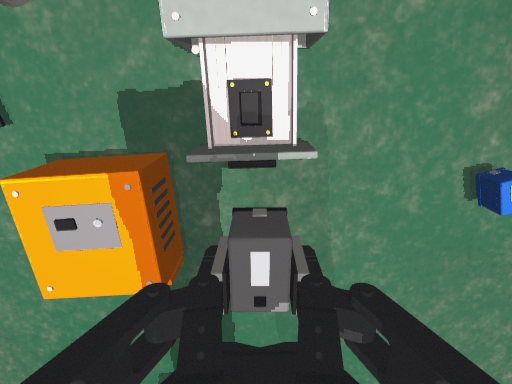

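The wrist view shows the socket block at about (250,107) with its yellow corner screws, the hole inside it, and the lip at (252,163). The held relay's top face spans about (228–291, 238–310) and it hangs straight.

```bash
python3 - <<'E'
from h import *
import pickle
np.set_printoptions(precision=4,suppress=True)
D=pickle.load(open('c1.pkl','rb'));c=D['wrist']
k=4
def comp(c,roi,fn):
    x0,x1,y0,y1=roi
    h=cv2.cvtColor(cv2.resize(c['pixels'][y0:y1,x0:x1],None,fx=k,fy=k,interpolation=cv2.INTER_CUBIC),cv2.COLOR_RGB2HSV)
    m=fn(h.astype(int)).astype(np.uint8)
    n,l,s,ce=cv2.connectedComponentsWithStats(m)
    return m,[(s[i,4],(ce[i]+.5)/k-.5+[x0,y0]) for i in range(1,n) if s[i,4]>15]
roi=(222,282,70,145)
m,q=comp(c,roi,lambda h:(h[...,1]>120)&(h[...,2]>110)&(h[...,0]>18)&(h[...,0]<40))
pts=[]
for a,ce in q: X=ray(c,ce,.034);pts.append(X);print('screw',a,ce,X)
print('mean',np.mean(pts,0))
m,q=comp(c,roi,lambda h:h[...,2]<90)
m=cv2.morphologyEx(m,cv2.MORPH_CLOSE,np.ones((21,21)))
cs=max(cv2.findContours(m,0,2)[0],key=cv2.contourArea)
P=np.array([ray(c,((u+.5)/k-.5+roi[0],(v+.5)/k-.5+roi[2]),.034)[:2]*1000 for u,v in cs[:,0]],np.float32)
print('block',cv2.minAreaRect(P))
g=c['pixels'][...,1]
print('hole row',g[107,225:280]);print('hole col',g[75:142,250])
print('relay row280',g[280,215:305]);print('row250',g[250,215:305]);print('col 240',g[200:320,240]);print('col 280',g[200:320,280])
for n,cc in (('top',D['top']),('scene',D['scene'])): print(n,proj(cc,np.mean(pts,0)))
E
```

```text
screw 256 [266.4463  83.0771] [0.5418 0.0027 0.034 ]
screw 266 [231.6767  84.1739] [0.5414 0.0389 0.034 ]
screw 239 [267.5382 131.8384] [0.4918 0.002  0.034 ]
screw 136 [235.0055 132.386 ] [0.4918 0.0376 0.034 ]
mean [0.5167 0.0203 0.034 ]
block ((516.5676879882812, 20.61417007446289), (59.201175689697266, 45.452613830566406), 0.8679453730583191)
hole row [245 245 189 184  74  69  67  69  70  70  70  69  68  69  57  31  60  71
  70  72  71  72  72  73  75  72  72  72  74  74  73  73  74  46  49  44
  57  72  74  73  72  74  73  77  74  78  77 223 245 245 245 245 245 245
 245]
hole col [245 245 243 181  72  71  72  73  74  71  73  72  72  73  72  71  61  53
  74  74  72  74  73  73  71  72  72  73  71  73  73  71  72  72  72  70
  71  64  63  62  63  61  63  63  63  63  61  57  35  26  41  59  62  60
  63  60  62  60  61  60  61  73 159 240 235 153 154]
relay row280 [ 33  34  33  33 132 133 134  88  45  45  43  25  29  28  45  81  87  91
  91  94  93  93  92  91  93  92  93  91  93  92  93  92  93  93  94 115
 222 226 226 227 226 226 226 226 226 226 226 226 226 226 226 226 226 226
 13
[... 857 characters left out ...]
93  91  93  92
  93  93  90  88 110 118 118 120 119 119 117 121]
col 280 [132 134 134 133 129 129 119  66  24  22  35  60  62  61  62  60  63  64
  60  62  63  60  60  62  61  62  63  61  63  62  62  61  64  63  62  64
  63  72  82  90  91  92  92  93  94  92  93  93  92  95  94  94  93  94
  92  90  91  93  95  93  92  93  93  92  93  93  93  92  92  94  93  92
  93  93  93  94  93  92  92  90  92  92  93  93  92  91  92  92  91  92
  92  93  93  92  92  92  92  92  94  93  91  92 108 154 155 155 153 154
 153 154 152 135 110 109 110 110 109 108 109 111]
top [np.float64(243.77452273709832), np.float64(194.79364641465162)]
scene [np.float64(267.41484286344934), np.float64(212.91093786012559)]
```

```bash
python3 - <<'E'
from h import *
import pickle
np.set_printoptions(precision=4,suppress=True)
D=pickle.load(open('c1.pkl','rb'));c=D['wrist'];o=D['o'];print(o['position'])
for z in (.234,.236):
    f=ray(c,(259,236.8),z);b=ray(c,(259,311.2),z);l=ray(c,(227.5,250),z);r=ray(c,(291.6,250),z)
    print(z,'len',f[0]-b[0],'cx',(f[0]+b[0])/2,'wid',l[1]-r[1],'cy',(l[1]+r[1])/2)
p=[ray(c,(u,236.8),.236) for u in (235,285)];print('yaw',(p[0]-p[1])[:2])
R=np.array(c['R']);print('camyaw',R[0])
E
```

```text
[0.4499 0.01   0.2086]
0.234 len 0.04231284881984665 cx 0.44878799005450803 wid 0.02998683771887015 cy 0.011436902342029915
0.236 len 0.04159357233042865 cx 0.45021371347747496 wid 0.029477091200619664 cy 0.011419993489789466
yaw [0.0004 0.0226]
camyaw [-0.0165 -0.9999  0.0012]
```

Request:
{"name": "move_arm", "arguments": {
  "motion": [
    [[0,0,0],[0,0,-0.042],-1],
    [[0.045,-0.0057,0],[0,0,0],-1],
    [[0.045,-0.0057,0],[0,0,0],-1],
    [[0,0,0.0432],[0,0,0],-1],
    [[0,0,0.0432],[0,0,0],-1],
    [[0,0,0.0432],[0,0,0],-1],
    [[0,0,0.0432],[0,0,0],-1],
    [[0,0,0],[0,0,0],-1],
    [[0,0,0],[0,0,0],-1],
    [[0,0,0],[0,0,0],-1]
  ]
}}

```text
clock: 5.55
position: [0.5186, 0.0196, 0.0802]
ee_rot: [1.0, 0.006, 0.001, 0.0]
ft_force: [0.9, 0.2, -0.6]
grip_width: 0.343
grasp_force: 40.0
```

```bash
python3 - <<'E'
from h import *
import pickle
c=snap('wrist');s=snap('scene');o=manip.get_obs();print(o['position'],o['ee_rot'],o['ft_force'])
pickle.dump(dict(wrist=c,scene=s,o=o),open('c2.pkl','wb'))
b=lambda x:cv2.cvtColor(x,cv2.COLOR_RGB2BGR)
z=lambda im,r:cv2.resize(b(im)[r[2]:r[3],r[0]:r[1]],(400,400),interpolation=cv2.INTER_CUBIC)
cv2.imwrite('pics/c2.png',np.hstack([z(c['pixels'],(180,340,160,320)),z(s['pixels'],(220,310,165,255))]))
E
```

```text
[0.51852494 0.01972878 0.08010613] [9.99979466e-01 6.24105003e-03 1.44440324e-03 1.72799166e-04] [ 0.31871665  0.41916248 -0.61754789]
```

View pics/c2.png

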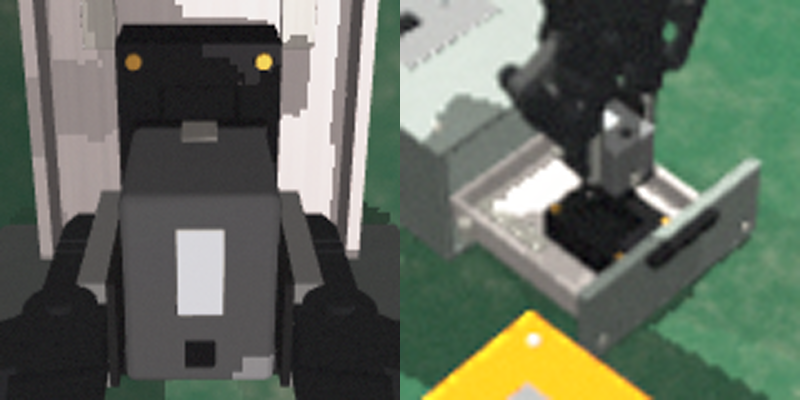

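The crop shows the relay hovering over the block, with the two far screws at wrist pixels (233.2,184.8) and (285.6,184.8). The hole's far edge is near row 195, and the relay's top edge is at row 237.

```bash
python3 - <<'E'
from h import *
import pickle
np.set_printoptions(precision=4,suppress=True)
D=pickle.load(open('c2.pkl','rb'));c=D['wrist'];o=D['o'];g=c['pixels'][...,1]
h=cv2.cvtColor(cv2.resize(c['pixels'][170:200,220:300],None,fx=4,fy=4,interpolation=cv2.INTER_CUBIC),cv2.COLOR_RGB2HSV)
m=((h[...,1]>120)&(h[...,2]>90)&(h[...,0]>10)&(h[...,0]<40)).astype(np.uint8)
n,l,s,ce=cv2.connectedComponentsWithStats(m)
S=[]
for i in range(1,n):
    if s[i,4]>30: S.append(ray(c,(ce[i]+.5)/4-.5+[220,170],.034)); print('screw',s[i,4],S[-1])
p=np.mean(S,0);print('sock from screws',p+[-.025,-.0004,0])
for z in (.1055,.107):
    for u in (240,280):
        col=g[225:325,u].astype(int)
    f=ray(c,(259,237),z);b=ray(c,(240,311.3),z);l=ray(c,(228.4,250),z);r=ray(c,(291.6,250),z)
    print(z,'len',f[0]-b[0],'cx',(f[0]+b[0])/2,'wid',l[1]-r[1],'cy',(l[1]+r[1])/2)
print(g[228:246,240],g[302:318,240],g[250,222:236],g[250,286:298])
print('hole rows',g[186:204,250],g[186:204,265]); print('cols',g[203,238:284])
E
```

```text
screw 648 [0.5417 0.0026 0.034 ]
screw 539 [0.5411 0.0388 0.034 ]
sock from screws [0.5164 0.0203 0.034 ]
0.1055 len 0.04229304346483398 cx 0.5174893861441776 wid 0.029531181816843336 cy 0.020026101352677947
0.107 len 0.04175361599382865 cx 0.5185573740016742 wid 0.029154525766150196 cy 0.020040740063984257
[58 57 56 57 57 58 58 56 58 62 69 78 81 83 85 88 86 86] [85 83 84 86 84 85 84 83 82 74 70 70 70 71 70 71] [83 85 82 84 82 32 65 77 81 85 86 86 85 85] [85 83 85 84 80 72 31 79 84 84 84 84]
hole rows [28 32 29 31 28 29 27 31 21 26 26 28 27 30 28 29 29 28] [31 28 31 30 30 29 27 29 23 24 29 28 28 27 28 28 27 29]
cols [28 25 29 24 30 23 22 22 28 31 32 25 28 27 31 27 27 27 29 28 31 28 27 30
 28 27 31 29 30 28 26 29 29 27 28 18 21 24 29 28 28 28 29 27 33 29]
```

Request:
{"name": "move_arm", "arguments": {
  "motion": [
    [[-0.0019,-0.0004,0],[0,0,0],-1],
    [[0,0,0],[0,0,0],-1],
    [[0,0,0.0133],[0,0,0],-1],
    [[0,0,0.0133],[0,0,0],-1],
    [[0,0,0.0067],[0,0,0],-1],
    [[0,0,0.004],[0,0,0],-1],
    [[0,0,0],[0,0,0],-1]
  ]
}}

```text
clock: 6.35
position: [0.5156, 0.0203, 0.0497]
ee_rot: [1.0, 0.006, -0.0, -0.0]
ft_force: [0.1, -0.9, -1.1]
grip_width: 0.347
grasp_force: 40.1
```

Request:
{"name": "move_arm", "arguments": {
  "motion": [
    [[0,0,0.003],[0,0,0],-1],
    [[0,0,0.002],[0,0,0],-1],
    [[0,0,0],[0,0,0],-1],
    [[0,0,0],[0,0,0],-1]
  ]
}}

```text
clock: 6.75
position: [0.5159, 0.0202, 0.0466]
ee_rot: [1.0, 0.006, 0.0, 0.0]
ft_force: [-0.4, 0.1, -2.1]
grip_width: 0.345
grasp_force: 40.1
```

Request:
{"name": "move_arm", "arguments": {
  "motion": [
    [[0,0,0.002],[0,0,0],-1],
    [[0,0,0.001],[0,0,0],-1],
    [[0,0,0],[0,0,0],-1],
    [[0,0,0],[0,0,0],-1]
  ]
}}

```text
clock: 7.15
position: [0.5164, 0.0202, 0.0448]
ee_rot: [1.0, 0.006, 0.001, 0.0]
ft_force: [-0.1, 0.0, 5.2]
grip_width: 0.342
grasp_force: 40.7
```

Request:
{"name": "move_arm", "arguments": {
  "motion": [
    [[0,0,0],[0,0,0],0.5],
    [[0,0,0],[0,0,0],0.5],
    [[0,0,0],[0,0,0],0.5],
    [[0,0,0],[0,0,0],0.5],
    [[0,0,-0.04],[0,0,0],0.5],
    [[0,0,-0.06],[0,0,0],0.5],
    [[0,0,-0.06],[0,0,0],0.5],
    [[-0.06,0,0],[0,0,0],0.5],
    [[-0.06,0,0],[0,0,0],-1],
    [[0,0,0],[0,0,0],-1],
    [[0,0,0],[0,0,0],-1]
  ]
}}

```text
clock: 8.25
position: [0.4257, 0.0187, 0.1647]
ee_rot: [1.0, 0.006, 0.001, 0.001]
ft_force: [0.6, -0.3, 0.2]
grip_width: 0.246
grasp_force: 0.0
```

```bash
python3 - <<'E'
from h import *
c=snap('wrist');s=snap('scene');o=manip.get_obs();print(o['position'],o['ee_rot'],o['ft_force'],o['grip_width'])
b=lambda x:cv2.cvtColor(x,cv2.COLOR_RGB2BGR)
z=lambda im,r:cv2.resize(b(im)[r[2]:r[3],r[0]:r[1]],(400,400),interpolation=cv2.INTER_CUBIC)
cv2.imwrite('pics/c3.png',np.hstack([z(c['pixels'],(156,356,0,200)),z(s['pixels'],(220,310,165,255))]))
for n,X in (('relay seated top corners',None),):
  for dx in(-.021,.021):
    for dy in(-.015,.015):
      y=.013; X=[.5166+dx-y*dy,.0204+dy+y*dx,.072]
      u,v=proj(c,X);print((u-156)*2,v*2)
E
```

```text
[0.42684882 0.01908074 0.16464236] [ 9.99979459e-01  6.38494138e-03  5.50593449e-04 -1.02329401e-04] [0.89636242 0.42031443 0.26853911] 0.06467794730530198
244.48309786942025 219.53839974259284
168.76785771405002 219.5457291660568
246.88660552914575 102.42664950505895
166.30827305646278 102.40920296520557
```

View pics/c3.png

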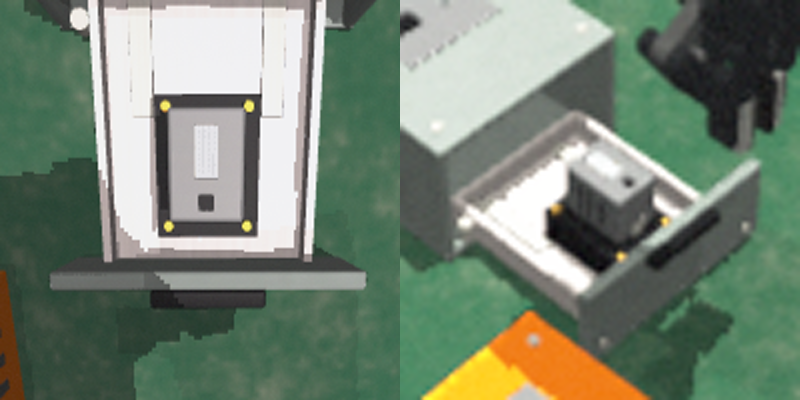

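The relay sits flat on the block: its top is at crop (168–243, 107–221), matching the projection for a seated relay. The contact height of 0.0448 m also equals the expected value. Next I lower the closed fingers in front of the lip and push.

Request:
{"name": "move_arm", "arguments": {
  "motion": [
    [[0,0,0.052],[0,0,0],-1],
    [[0,0,0.052],[0,0,0],-1],
    [[0,0,0.052],[0,0,0],-1],
    [[0,0,0],[0,0,0],-1],
    [[0.015,0,0],[0,0,0],-1],
    [[0.01,0,0],[0,0,0],-1],
    [[0.01,0,0],[0,0,0],-1],
    [[0.01,0,0],[0,0,0],-1],
    [[0.01,0,0],[0,0,0],-1]
  ]
}}

```text
clock: 9.25
position: [0.4682, 0.0195, 0.048]
ee_rot: [1.0, 0.006, 0.0, 0.0]
ft_force: [-2.2, 0.7, 0.8]
grip_width: -0.001
grasp_force: 1.0
```

Request:
{"name": "move_arm", "arguments": {
  "motion": [
    [[0.011,0,0],[0,0,0],-1],
    [[0.011,0,0],[0,0,0],-1],
    [[0.011,0,0],[0,0,0],-1],
    [[0.011,0,0],[0,0,0],-1],
    [[0.011,0,0],[0,0,0],-1],
    [[0.011,0,0],[0,0,0],-1],
    [[0.011,0,0],[0,0,0],-1],
    [[0.011,0,0],[0,0,0],-1],
    [[0.008,0,0],[0,0,0],-1],
    [[0,0,0],[0,0,0],-1]
  ]
}}

```text
clock: 10.25
position: [0.54, 0.0206, 0.0473]
ee_rot: [1.0, 0.006, 0.0, -0.0]
ft_force: [0.2, 0.8, -0.1]
grip_width: 0.003
grasp_force: 0.0
```

Request:
{"name": "move_arm", "arguments": {
  "motion": [
    [[0.006,0,0],[0,0,0],-1],
    [[0.004,0,0],[0,0,0],-1],
    [[0,0,0],[0,0,0],-1]
  ]
}}

```text
clock: 10.55
position: [0.5467, 0.0206, 0.0473]
ee_rot: [1.0, 0.007, -0.0, 0.0]
ft_force: [0.5, -0.5, 0.2]
grip_width: 0.0
grasp_force: 0.0
```

```bash
python3 - <<'E'
from h import *
s=snap('scene');w=snap('wrist');o=manip.get_obs();print(o['position'],o['ft_force'])
b=lambda x:cv2.cvtColor(x,cv2.COLOR_RGB2BGR)
z=lambda im,r:cv2.resize(b(im)[r[2]:r[3],r[0]:r[1]],(400,400),interpolation=cv2.INTER_CUBIC)
cv2.imwrite('pics/c4.png',np.hstack([z(w['pixels'],(156,356,130,330)),z(s['pixels'],(190,310,145,265))]))
E
```

```text
[0.54694376 0.0205164  0.04744714] [-0.30626407 -0.35785738 -0.47018508]
```

View pics/c4.png

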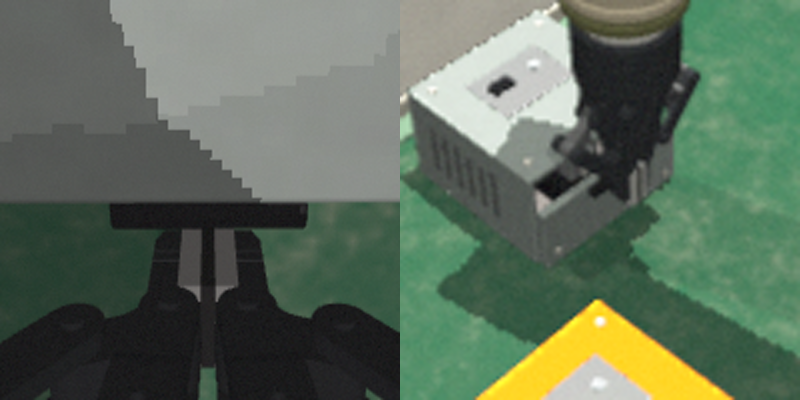

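The wrist view shows the lip (crop row ~215) tight under the housing edge with a small gap to the fingers, so the drawer may have coasted nearly home. I'll push on gently and watch the force.

Request:
{"name": "move_arm", "arguments": {
  "motion": [
    [[0.005,0,0],[0,0,0],-1],
    [[0.005,0,0],[0,0,0],-1],
    [[0.004,0,0],[0,0,0],-1],
    [[0,0,0],[0,0,0],-1]
  ]
}}

```text
clock: 11.05
position: [0.5503, 0.0206, 0.0458]
ee_rot: [1.0, 0.007, -0.008, 0.001]
ft_force: [-34.2, -1.4, 22.5]
grip_width: 0.0
grasp_force: 17.2
```

Request:
{"name": "move_arm", "arguments": {
  "motion": [
    [[-0.014,0,0],[0,0,0],-1],
    [[-0.04,0,0],[0,0,0],-1],
    [[-0.06,0,0],[0,0,0],-1],
    [[0,0,-0.06],[0,0,0],-1],
    [[0,0,-0.06],[0,0,0],-1],
    [[0,0,-0.06],[0,0,0],-1],
    [[0,0,0],[0,0,0],-1],
    [[0,0,0],[0,0,0],-1]
  ]
}}

```text
clock: 11.85
position: [0.4726, 0.0195, 0.1835]
ee_rot: [1.0, 0.006, 0.002, 0.0]
ft_force: [-0.0, 0.1, -1.1]
grip_width: -0.0
grasp_force: 0.0
```

```bash
python3 - <<'E'
from h import *
s=snap('scene');w=snap('wrist');o=manip.get_obs();print(o['position'],o['ft_force'])
b=lambda x:cv2.cvtColor(x,cv2.COLOR_RGB2BGR)
z=lambda im,r:cv2.resize(b(im)[r[2]:r[3],r[0]:r[1]],(400,400),interpolation=cv2.INTER_CUBIC)
cv2.imwrite('pics/c5.png',np.hstack([z(w['pixels'],(156,356,0,200)),z(s['pixels'],(190,310,145,265))]))
for v in (50,60,70,80,90,100,110,120,130): print(v,ray(w,(256,v),.062)[0].round(4),ray(w,(256,v),.089)[0].round(4))
print(w['pixels'][30:140,256,1])
# predicted lip front top edge at home/45mm etc
for op in (0,.005,.01): print(op,proj(w,[.6566-.088-op,.0195,.062]),proj(w,[.6566-.07,.0195,.089]))
E
```

```text
[0.47131566 0.01949372 0.18149468] [ 0.01782448 -0.63144455  0.38452443]
50 0.5879 0.5845
60 0.5803 0.5777
70 0.5726 0.5707
80 0.5647 0.5636
90 0.5566 0.5564
100 0.5483 0.549
110 0.5399 0.5414
120 0.5313 0.5337
130 0.5225 0.5258
[207 207 208 206 208 207 207 207 207 205 205 205 205 205 205 204 205 203
 203 205 204 207 207 207 208 209 209 208 194 168 136 164 244 244 244 240
 162 161 189 202 203 204 205 205 204 193 152  43  63  72  73  73  72  72
  72  65  62 113 133 131 130 128 128 125 127 127 126 126 125 124 125 127
 128 129 130 129 128 127 126 125 125 125 126 124 124 114 114 113 113 112
 115 118 122 119 117 119 115 115 114 113 114 113 116 117 120 124 126 124
 121 114]
0 [np.float64(261.4753315413428), np.float64(75.13502499427462)] [np.float64(262.1036567843932), np.float64(46.943238499736225)]
0.005 [np.float64(261.3858630382432), np.float64(81.41437668388835)] [np.float64(262.1036567843932), np.float64(46.943238499736225)]
0.01 [np.float64(261.2975761066626), np.float64(87.61079971305405)] [np.float64(262.1036567843932), np.float64(46.943238499736225)]
```

View pics/c5.png

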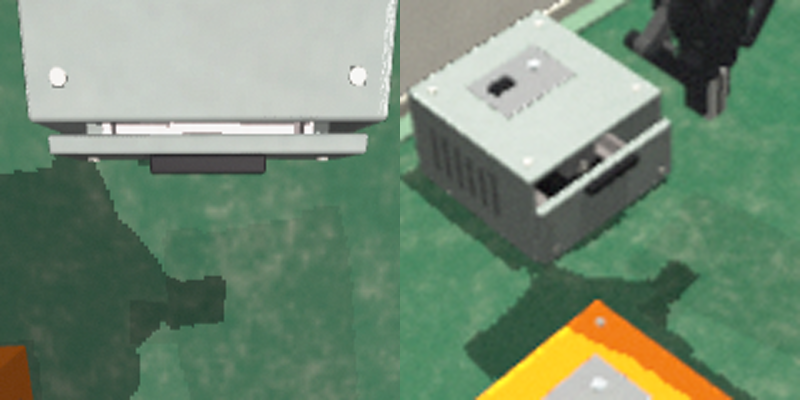

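The image shows the lip front at row ~86.5, x ≈ 0.5595. The housing front is at row ~59.5, x ≈ 0.578, which puts lip home at 0.5597. The drawer is therefore home, confirmed by the hard stop, and the robot is clear of everything.

```bash
python3 -c "
from workcell import order
print(order.hand_in())"
```

```text
the job is handed in; nothing more can be done
None
```

I plugged the tall relay fully into the socket, pushed the drawer to its stop past the detent, and handed the job in at about 12 s. I checked the seating before closing the drawer but not after, and the hand-in returned no verdict.

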